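# Clear the spent electrodes from the sprung changing rack

## Robot

A 7-joint arm with a two-finger parallel gripper is mounted at the origin on the work surface. World frame = base frame: x ahead of the robot, y to its left, z up, the work surface at z = 0. Lengths are in m, angles in degrees, forces in N, time in s.
With the tool pointing down it reaches from about 0.425 to 1.025 m from the base axis. Payload 9.4 kg.
Tool frame: the origin (TCP) lies midway between the tips of the shut fingers; the grasp point (between the pads) lies 19 mm behind it (bot.grip_point_offset is the distance from the TCP to the grasp point, in m); z points along the fingers, y is the line along which they close (so a half turn about z gives the same grasp; the last joint's range is limited). The gripper opens to 93 mm and grips with 3 to 60 N. Pads are 15 mm wide; open, the fingers measure 128 mm over their backs; the gripper's body (75 mm by 188 mm) begins 65 mm behind the grasp point.
Start: joints at [66.423, 34.337, -0.143, 91.639, 0.103, 54.024, -4.572], TCP at [0.238, -0.685, 0.219] pointing down, gripper open.
Joint ranges: [-147.43, 147.43], [-19.82, 112.94], [-74.19, 73.91], [6.32, 146.72], [-59.91, 239.91], [6.04, 106.73], [-150.56, 150.56]. Speed limits (degrees/s): [127.2, 127.2, 172.46, 172.46, 180, 180, 180].

## Interface

Orientations are given as [roll, pitch, yaw] about the fixed x, y, z axes, in that order (R = Rz(yaw) Ry(pitch) Rx(roll)).
In Python, from plant import bot gives the robot as it stands.
- The arm moves only by the tool jog_arm, never from a script. Its argument "rows" is a list of rows, each a list of 2 entries, a list of its own where there are three numbers: the shift along the tool's x, y, z in m, then the turn, a rotation vector about the tool's x, y, z in degrees. In form: [[[tx, ty, tz], [wx, wy, wz]], ...]. A call has 1 to 20 rows; each row shifts and turns the commanded pose from where the row before left it, along the tool's axes as they then stand; what a row does not reach is not made up. A row lasts 1/8 s, in which the tool goes at most 62.5 mm and 10.7 degrees, less where a joint would pass 70% of its speed; a pose out of reach is approached as far as the arm can. A call with a gripper value outside its range is refused whole. "grip" is the finger opening in m, from 0 to 0.093, set as the call begins (left out, the last holds). The fingers move at their own pace and stop on an object; "grip_force" is the grip in N (left out, the last holds). Time passes only in rows, so rows that do not move let the fingers close. It gives the time, the measured TCP pose, the force, the opening and the grip force at its end, in the units of the state.
- bot.sense(): the state, without advancing time (a new reading comes with each control period).
- bot.get_image(name): name is "scene" or "top" or "wrist"; returns a dict with "frame" (400x640x3 uint8, red, green, blue), "range_z" (400x640 float32, m along the optical axis (not along the pixel's ray), 0 where there is no reading), "fov_y" (degrees; the focal length in pixels is half the picture's height over the tangent of half this angle, whatever the lens; pixels are square), "cx", "cy" (the principal point, pixels), "cam_to_world" (4x4, takes a point from camera to world coordinates). Camera axes: x right, y down, z forward; pixel columns grow to the right and rows downward; lengths in m; the calibration is good to about 2 mm. The wrist camera is an equidistant fisheye: a pixel r from the principal point sees the ray r / f radians off the axis. A picture is of the moment at which its call begins.
- bot.close_job(): hands the job in; it is judged then, once.
The state is a dict: "time": time; "joints": joint angles; "joint_velocities": joint speeds; "tau": joint torques, N m; "position": TCP position; "ee_rot": TCP orientation; "ft_force": force on the tool from outside, world axes, zero at the start; "moment": the same for the moment, N m; "opening": finger opening in m; "grasp_force": force on a finger pad.
Only numpy, scipy, OpenCV 4.12 (cv2) and the standard library are available. Lean on these libraries where they do the work, as an engineer would, in place of code of your own. Each camera call takes 0.05 s, during which the arm holds its last target. There are 200 camera calls.

## Task

Pull the two block-headed electrodes out of their sprung clips in the leaning changing rack and lay them wholly inside the empty blue bin beside it, one at a time: the first must lie in the bin before the second is drawn. Each has a T foot that passes the slit of the guard above it only when it is turned in line with the slit; do not wrench it against the guard or the clips, and do not drop it into the bin from a height. Leave the round-headed electrode clipped in, and leave the battery module, the wooden block and the screwdriver near it where they are.

Things in the scene. Friction and masses are not known exactly. Their poses are not given: they have to be found in the camera images.
- rack: Aluminium changing rack bolted to the table, 250 mm wide (own y), base 150 mm deep; origin at the table under the middle place. Its deck leans 30 degrees: the electrodes clipped in it lean with their heads towards the robot. The draw axis n is (-0.5, 0, 0.866) in the rack's frame. Three places at own y = -70, 0, +70 mm, x = 0 hold one electrode each, foot on a clip floor 90 mm above the table.
- deck (a point): Clip floor of the middle place, axes as the rack. At each place two sprung jaws hold the electrode's foot down from both sides; drawn along n, the foot forces them apart (some 8 to 20 N, varying) and is past them after 20 mm of draw. Feet start square across the slit of the guard above; a quarter turn about n, either way, lines one up with it.
- slit (a point): Fixed mark on n, 44 mm above the middle clip floor, axes as the rack; it does not follow the guard. Steel guard: two bars 6 mm thick with an open slit 22 mm wide along the rack's y over all places; the shafts stand in it. Its underside lies 38 to 62 mm above the clip floor along n, set by hand, different every time and not measured: a foot drawn straight up touches it after 24 to 48 mm of draw.
- cheeks (a point): Fixed mark on n, 18 mm above the middle clip floor. Cheeks hang from the guard frame at each place, 2 mm clear of both sides of the foot, and rise and fall with the guard. They keep the foot from turning until it is drawn to within 6 mm of touching the guard's underside: only in those last 6 mm is it free to turn.
- electrode_a: Copper electrode, 114 mm long, 0.1 to 0.2 kg. Origin: middle of the foot's underside; own z runs up the shaft. Foot: round bar 14 mm thick, 44 mm long along own x, axis 7 mm above the origin. Shaft 12 (x) by 8 mm (y) up to z = 76 mm. Head: a rectangular block 20 mm (own x) by 30 mm (own y), from 76 to 114 mm along z. Starts clipped in one of the three places of the rack.
- electrode_a_head (a point): Grip point in the middle of that block head, on the shaft's axis, 96 mm from the foot's underside.
- electrode_b: A second, identical copper electrode, 114 mm long, 0.1 to 0.2 kg. Origin: middle of the foot's underside; own z runs up the shaft. Foot: round bar 14 mm thick, 44 mm long along own x, axis 7 mm above the origin. Shaft 12 (x) by 8 mm (y) up to z = 76 mm. Head: a rectangular block 20 mm (own x) by 30 mm (own y), from 76 to 114 mm along z. Starts clipped in one of the three places of the rack.
- electrode_b_head (a point): Grip point in the middle of that block head, 96 mm from the foot's underside.
- electrode_round: Copper electrode, 114 mm long, 0.1 to 0.2 kg. Origin: middle of the foot's underside; own z runs up the shaft. Foot: round bar 14 mm thick, 44 mm long along own x, axis 7 mm above the origin. Shaft 12 (x) by 8 mm (y) up to z = 76 mm. Head: a round knob 28 mm in diameter, from 76 to 114 mm. It stays in the rack.
- electrode_round_head (a point): Middle of the round head, 96 mm from the foot's underside.
- bin: Empty open blue plastic bin fixed to the table to the left or right of the rack, 190 mm (own x) by 140 mm (own y), 50 mm high, walls 4 mm, floor 4 mm thick (top of the floor 4 to 5 mm above the table). Origin: centre of its underside.
- module: Battery module, blue with black end plates and green bands, 108 by 140 mm, 90 mm high, on the other side of the rack. Bystander; origin at its underside's centre.
- block: Brown wooden block 50 by 120 by 18 mm lying in front of the rack. Bystander.
- screwdriver: Screwdriver lying in front of the rack. Bystander.

How it is judged:
By the outcome, as a careful person would: the job done as asked, in the order asked, and still so for the second after the job is handed in, with the robot touching nothing.
It also fails if it takes over 72 s, if anything falls off the work surface, if the arm or the gripper's body presses on something with over 40 N, if the wrist force passes 120 N, or if a joint passes its speed limit or range.

## Working session

There is one attempt and no reset: what is moved stays moved. The work goes in short steps, Python scripts to look and compute and a tool call to move; the robot and the scene stay as the last step left them, time stands still between calls to the robot, and variables do not carry over. Pictures are saved under pics/ and viewed, at most 10 in all, crops included, and the job is handed in when it is done.

Besides the shell and the picture viewer there is one more tool, called by a JSON object that holds its "name" and its "arguments", one argument or row to a line. jog_arm: Moves the arm, as the interface text tells. Its arguments: {"type":"object","properties":{"rows":{"type":"array","items":{"type":"array"}},"grip":{"type":"number"},"grip_force":{"type":"number"}},"required":["rows"]}

```bash
mkdir -p pics; python3 - <<'E'
from plant import bot
import cv2,numpy as np,pickle
print(bot.sense())
d={}
for n in ("scene","top"):
    i=bot.get_image(n); d[n]=i
    cv2.imwrite(f"pics/{n}0.png",i["frame"][:,:,::-1])
    print(n,i["fov_y"],i["cx"],i["cy"],np.round(i["cam_to_world"],3).tolist(),(i["range_z"]>0).mean())
pickle.dump(d,open("d0.pkl","wb"))
E
```

```text
{'time': 0.0, 'joints': array([66.42132057, 34.38557368, -0.14531898, 91.68009285,  0.1043141 ,
       54.02400057, -4.57190121]), 'joint_velocities': array([-0.12957962,  0.04218667,  0.10579739, -0.05136925, -0.01201257,
       -0.09381135,  0.07182256]), 'tau': array([-2.42921988e-04, -7.65059638e+01,  1.49721488e+00, -2.52344602e+01,
       -5.24154562e-02,  1.69429817e-02,  1.11872923e-04]), 'position': array([ 0.23805238, -0.68429032,  0.21775198]), 'ee_rot': array([-1.79910926e+02,  9.38144498e-03,  1.91881200e+01]), 'ft_force': array([-0.42691626,  0.25538953,  0.07395013]), 'moment': array([-0.05505194,  0.01052432, -0.04169327]), 'grasp_force': 0.0, 'opening': 0.0931498995844028}
scene 53.4939543846572 322.744850706562 205.01655991929155 [[-0.387, 0.612, -0.69, 1.097], [0.922, 0.256, -0.29, 0.236], [-0.001, -0.748, -0.663, 0.705], [0.0, 0.0, 0.0, 1.0]] 0.995984375
top 54.88564533315835 323.3637871211766 208.2070254897062 [[0.02, -0.997, 0.078, 0.451], [-1.0, -0.02, -0.006, -0.01], [0.007, -0.077, -0.997, 1.082], [0.0, 0.0, 0.0, 1.0]] 0.995875
```

View pics/scene0.png

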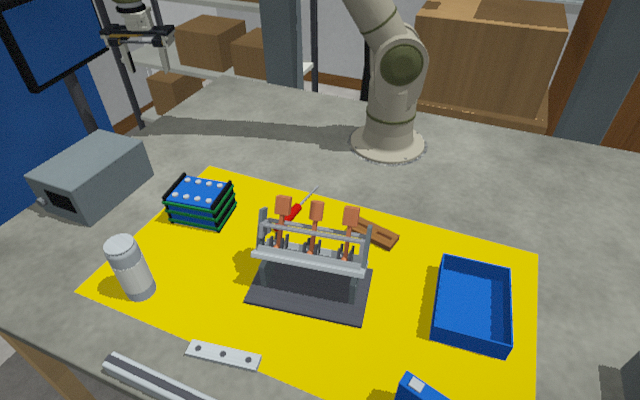

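View pics/top0.png

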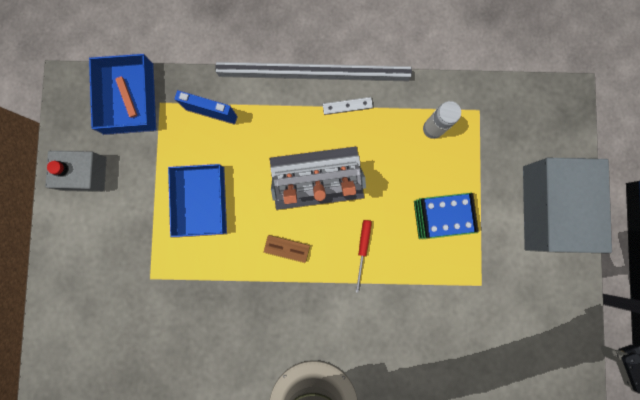

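The scene view shows copper heads at (283,204), (316,210) and (351,215), with the empty bin at (475,305). In the top view the heads are at (290,195), (320,194; it looks round) and (349,187). The empty bin is at (197,200) and the module at (447,215). A second bin at (122,93) is not empty, so it's not the target.

```bash
cat > h.py <<'E'
import numpy as np,cv2
def cloud(i):
    f=200/np.tan(np.radians(i["fov_y"]/2)); v,u=np.mgrid[:400,:640]; z=i["range_z"]
    P=np.stack([(u-i["cx"])/f*z,(v-i["cy"])/f*z,z],-1); T=np.array(i["cam_to_world"])
    return P@T[:3,:3].T+T[:3,3]
def hsv(i): return cv2.cvtColor(i["frame"],cv2.COLOR_RGB2HSV)
E
python3 - <<'E'
import pickle; from h import *
d=pickle.load(open("d0.pkl","rb"))
for n in d:
    i=d[n];W=cloud(i);h=hsv(i)
    print(n,"table z",np.median(W[(h[...,0]>20)&(h[...,0]<35)&(h[...,1]>150)][:,2]))
    m=((h[...,0]<14)&(h[...,1]>110)&(W[...,2]>.13)&(W[...,2]<.23)&(W[...,0]>.3)&(abs(W[...,1])<.3)).astype(np.uint8)
    c,l,s,ce=cv2.connectedComponentsWithStats(m)
    for k in range(1,c):
        if s[k,4]>25:
            p=W[l==k]; print(' head',s[k],ce[k].round(1),'mean',p.mean(0).round(4),'min',p.min(0).round(3),'max',p.max(0).round(3))
    m=((h[...,0]>100)&(h[...,0]<125)&(h[...,1]>140)&(W[...,2]<.08)&(W[...,2]>-.01)&(W[...,0]<.75)&(W[...,1]>.1)).astype(np.uint8)
    c,l,s,ce=cv2.connectedComponentsWithStats(m)
    for k in range(1,c):
        if s[k,4]>200:
            p=W[l==k]; r=p[p[:,2]>.043]; fl=p[p[:,2]<.012]; b=cv2.minAreaRect(r[:,:2].astype(np.float32)*1000)
            print(' bin',s[k],b,'floor',np.median(fl[:,2]) if len(fl) else None)
            print(cv2.boxPoints(b).round(0).tolist())
    # base plate / deck: gray
    m=((h[...,1]<60)&(W[...,2]>.012)&(W[...,2]<.2)&(W[...,0]>.45)&(W[...,0]<.68)&(abs(W[...,1])<.2))
    p=W[m]; print(' rack pts',len(p),p.min(0).round(3),p.max(0).round(3)); b=cv2.minAreaRect(p[:,:2].astype(np.float32)*1000); print(b,cv2.boxPoints(b).round(0).tolist())
    y0,x0,w,hh=((150,240,140,70) if n=='top' else (180,235,150,150))
    cr=i["frame"][y0:y0+hh,x0:x0+w]; cv2.imwrite(f"pics/c_{n}.png",cv2.resize(cr,None,fx=4,fy=4,interpolation=cv2.INTER_CUBIC)[:600,:,::-1])
E
```

```text
scene table z 0.00014139380379474265
 head [275 195  17  30 332] [282.8 207.2] mean [ 0.5803 -0.0689  0.1723] min [ 0.558 -0.086  0.134] max [ 0.599 -0.056  0.191]
 head [310 201  14  30 274] [316.1 212.4] mean [ 5.703e-01 -1.000e-04  1.739e-01] min [ 0.545 -0.014  0.136] max [0.588 0.011 0.194]
 head [343 206  17  31 329] [350.6 218. ] mean [0.5584 0.068  0.1731] min [0.536 0.052 0.138] max [0.576 0.082 0.192]
 bin [ 430  254   83  106 6866] ((548.2704467773438, 329.5743408203125), (192.4193878173828, 140.22023010253906), 4.603919506072998) floor 0.003735185512066086
[[447.0, 392.0], [458.0, 252.0], [650.0, 267.0], [639.0, 407.0]]
 rack pts 4261 [ 0.467 -0.14   0.012] [0.679 0.133 0.169]
((573.9078369140625, -3.4876708984375), (281.8997802734375, 200.03773498535156), 86.7216567993164) [[466.0, -138.0], [666.0, -150.0], [682.0, 132.0], [482.0, 143.0]]
top table z 0.0012824806677953493
 head [341 178  15  18 182] [347.9 187.6] mean [ 0.5712 -0.0718  0.1803] min [ 0.553 -0.088  0.135] max [ 0.601 -0.056  0.195]
 head [314 181  12  20 168] [318.9 191.7] mean [ 0.5599 -0.0034  0.1811] min [ 0.54  -0.018  0.132] max [0.593 0.009 0.195]
 head [284 185  13  19 183] [289.7 195.3] mean [0.5504 0.0653 0.1786] min [0.531 0.05  0.132] max [0.581 0.08  0.194]
 bin [ 91 123  64  11 416] ((741.1632080078125, 540.7587280273438), (16.476285934448242, 151.62603759765625), 0.12919318675994873) floor 0.011131735215098915
[[733.0, 617.0], [733.0, 465.0], [750.0, 465.0], [749.0, 617.0]]
 bin [ 169  165   57   71 3749] ((546.366455078125, 329.1092834472656), (186.1917266845703, 139.3833770751953), 4.753106594085693) floor 0.004908959021829196
[[448.0, 391.0], [459.0, 252.0], [645.0, 267.0], [633.0, 406.0]]
 rack pts 2839 [ 0.532 -0.123  0.012] [0.68  0.137 0.173]
((619.88232421875, 5.808891296386719), (144.6168212890625, 245.15667724609375), 8.882254600524902) [[530.0, 116.0], [567.0, -126.0], [710.0, -104.0], [672.0, 138.0]]
```

View pics/c_scene.png

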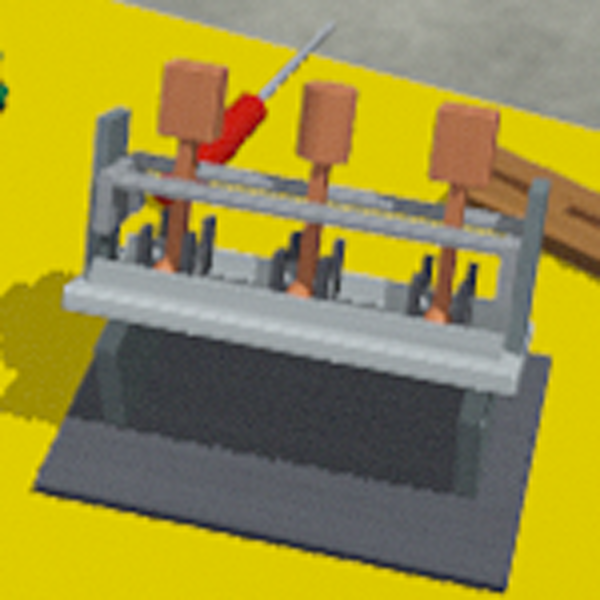

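View pics/c_top.png

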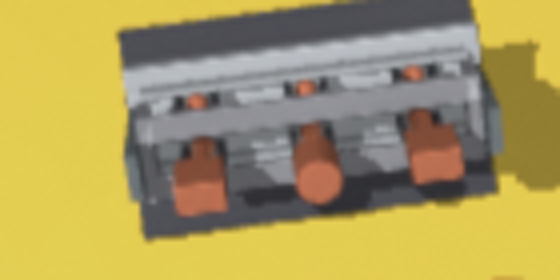

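The crops confirm that the middle head is round and the two outer ones are blocks. The feet sit in the clips and the guard bars run over them. Next I'll measure in the rack's own axes.

```bash
python3 - <<'E'
import pickle; from h import *
from scipy.spatial.transform import Rotation as Ro
from plant import bot
print([a for a in dir(bot) if a[0]!='_'])
d=pickle.load(open("d0.pkl","rb"))
yaw=8.8; O=np.array([.613,.0055,.09])  # guess of deck floor point
for n in d:
    i=d[n];W=cloud(i);h=hsv(i)
    L=(W-O)@Ro.from_euler('z',yaw,degrees=True).as_matrix()
    c,s=np.cos(np.pi/6),.5
    U=L[...,0]*c+L[...,2]*s; N=-L[...,0]*s+L[...,2]*c; Y=L[...,1]
    cop=(h[...,0]<14)&(h[...,1]>110)
    for k in (-.07,0,.07):
        m=cop&(abs(Y-k)<.03)&(N>.08)&(N<.125)&(abs(U)<.05)
        q=lambda a:(np.percentile(a[m],[2,10,50,90,98])*1000).round(1)
        t=m&(N>np.percentile(N[m],98)-.006)
        print(n,k,m.sum(),'U',q(U),'Y',q(Y),'N',q(N))
        sh=cop&(abs(Y-k)<.03)&(N>.0)&(N<.07)&(abs(U)<.04)
        if sh.sum()>3: print('   shaft',sh.sum(),'U',(np.percentile(U[sh],[10,50,90])*1e3).round(1),'Y',(np.percentile(Y[sh],[5,50,95])*1e3).round(1),'N',(np.percentile(N[sh],[2,98])*1e3).round(1))
    g=(h[...,1]<70)&(abs(Y)<.105)&(N>.025)&(N<.08)&(abs(U)<.06)
    H,_,_=np.histogram2d(N[g],U[g],bins=[np.arange(.024,.082,.003),np.arange(-.048,.05,.006)])
    print('guard rows N from 24 step3, cols U -48 step 6');
    for a,r in zip(np.arange(24,81,3),H.astype(int)): print(a,r)
    p=(h[...,1]<70)&(abs(abs(Y)-.118)<.014)&(N>.03)&(N<.15)&(abs(U)<.08)
    print('posts N max',np.percentile(N[p],99)*1e3,'Y',(np.percentile(Y[p],[1,99])*1e3))
E
```

```text
['PlanningError', 'close_job', 'get_image', 'grip_point_offset', 'sense']
scene -0.07 273 U [-8.9 -2.2  5.   6.8  7.6] Y [-83.6 -80.9 -68.1 -56.8 -56.3] N [ 81.1  84.   98.4 113.1 114.4]
   shaft 108 U [-1.9  3.   6.9] Y [-75.  -70.3 -67.5] N [12.1 68.7]
scene 0 232 U [-8.9 -0.4  6.4  9.2 10. ] Y [-11.   -8.4   1.1   9.9  11.6] N [ 81.1  83.8  99.7 113.8 114.8]
   shaft 108 U [-0.3  3.4 12.5] Y [-4.5 -0.4  2.7] N [13.3 69.1]
scene 0.07 280 U [-7.5  0.9  4.   5.9  6.7] Y [56.2 58.5 70.2 81.8 83.3] N [ 80.7  84.   98.2 113.5 114.7]
   shaft 98 U [0.5 2.8 9.8] Y [65.6 69.4 72.6] N [12.3 69.2]
guard rows N from 24 step3, cols U -48 step 6
24 [ 0  0  0  0  0  6  3  1  0  1  5 16  0  0  0  0]
27 [ 0  0  0  0  2  6  5  0  0  3  6 22  8  0  0  0]
30 [ 0  0  0  2  4  1  4  0  2  7 14 18 10  0  0  0]
33 [ 0  0  0  1  0  1  2  2  2  0  2  1 13  0  0  0]
36 [ 0  0  0  0  0  1  1  1  1  2  2  3 11  0  0  0]
39 [ 0  0  0  0  0  0  1  1  1  1  1  2 10  0  0  0]
42 [0 0 0 0 0 0 0 1 2 2 2 2 8 0 0 0]
45 [ 0  0  0  1  0  0  0  0  0  0  3  1 12  0  0  0]
48 [ 0  0  0  0  1  0  0  0  0  0  1  1 10  0  0 
[... 1228 characters left out ...]
0  0 12  4  0  0  0]
36 [0 0 0 0 0 1 3 0 0 0 0 0 1 0 0 0]
39 [0 0 0 0 0 0 0 1 0 0 0 1 3 0 0 0]
42 [0 0 0 0 0 0 1 0 1 0 0 0 2 0 0 0]
45 [0 0 0 0 0 0 1 0 0 0 0 0 5 0 0 0]
48 [0 0 0 0 0 1 0 0 1 0 0 0 0 0 0 0]
51 [0 0 0 0 0 2 2 0 1 0 0 0 6 0 0 0]
54 [ 0  0  0  7  6 22  1  1  3 10 13  8 23  0  0  0]
57 [  0   0   3  50  65  53  11   5   6  53 108 116  64   0   0   0]
60 [ 0  0  0 26 28 36  3  5  5 27 77 68 25  0  0  0]
63 [0 0 0 0 4 2 0 2 0 0 5 7 2 0 0 0]
66 [0 0 0 0 0 0 0 0 0 0 0 0 0 0 0 0]
69 [0 0 0 0 0 0 0 0 0 0 0 0 0 0 0 0]
72 [0 0 0 0 0 0 0 0 0 0 0 0 0 0 0 0]
75 [0 0 0 0 0 0 0 1 0 0 0 0 0 0 0 0]
78 [0 0 0 0 0 0 0 0 0 0 0 0 0 0 0 0]
posts N max 87.1903296843553 Y [-114.09394152  111.92917864]
```

Measured: rack yaw is about 9°, the clip floor of the middle place is about (0.6086, 0.0045, 0.09), and the guard underside is about 51 mm up. That means a foot touches the guard after roughly 37 mm of draw. I'll plan each move as a constant screw per row.

```bash
cat >> h.py <<'E'
from scipy.spatial.transform import Rotation as Ro
from scipy.linalg import logm,expm
O=np.array([.6086,.0045,.09]); YAW=9.0
Rz=Ro.from_euler('z',YAW,degrees=True).as_matrix()
u=Rz@[.8660,0,.5]; Y=Rz@[0,1,0]; n=Rz@[-.5,0,.866]
RG=np.c_[Y,u,-n]            # grasp orientation, tool y along the foot
def T(R,gp):                # tool pose for grasp point gp
    M=np.eye(4); M[:3,:3]=R; M[:3,3]=gp+.019*R[:,2]; return M
def now(s): 
    M=np.eye(4); M[:3,:3]=Ro.from_euler('xyz',s["ee_rot"],degrees=True).as_matrix(); M[:3,3]=s["position"]; return M
def row(A,B,K):
    D=expm(np.real(logm(np.linalg.inv(A)@B))/K)
    print(K,'x',[D[:3,3].round(5).tolist(),np.degrees(Ro.from_matrix(D[:3,:3]).as_rotvec()).round(3).tolist()])
    M=A.copy(); out=[]
    for k in range(K): M=M@D; out.append(M[:3,3].round(3).tolist())
    print('  path',out[::max(1,K//4)],out[-1])
E
python3 - <<'E'
from plant import bot
from h import *
A=now(bot.sense())
head=O+.07*Y+.097*n; print('head',head)
up=A.copy(); up[2,3]+=.18; row(A,up,4)
P=T(RG,head+.09*n); row(up,P,14); print(P.round(3))
E
```

```text
head [0.5497467  0.06605111 0.174002  ]
4 x [[-1e-05, -6e-05, -0.045], [-0.0, -0.0, 0.0]]
  path [[0.238, -0.684, 0.263], [0.238, -0.684, 0.308], [0.238, -0.684, 0.353], [0.238, -0.684, 0.398]] [0.238, -0.684, 0.398]
14 x [[0.0581, -0.01765, 0.01158], [-1.787, 1.487, -5.562]]
  path [[0.287, -0.649, 0.386], [0.413, -0.516, 0.356], [0.499, -0.355, 0.327], [0.538, -0.177, 0.295], [0.528, 0.003, 0.253]] [0.515, 0.06, 0.235]
[[-0.156  0.855  0.494  0.515]
 [ 0.988  0.135  0.078  0.06 ]
 [ 0.     0.5   -0.866  0.235]
 [ 0.     0.     0.     1.   ]]
```

{"name": "jog_arm", "arguments": {
  "rows": [
    [[0,0,-0.045],[0,0,0]],
    [[0,0,-0.045],[0,0,0]],
    [[0,0,-0.045],[0,0,0]],
    [[0,0,-0.045],[0,0,0]],
    [[0.058,-0.0176,0.0116],[-1.79,1.49,-5.56]],
    [[0.058,-0.0176,0.0116],[-1.79,1.49,-5.56]],
    [[0.058,-0.0176,0.0116],[-1.79,1.49,-5.56]],
    [[0.058,-0.0176,0.0116],[-1.79,1.49,-5.56]],
    [[0.058,-0.0176,0.0116],[-1.79,1.49,-5.56]],
    [[0.058,-0.0176,0.0116],[-1.79,1.49,-5.56]],
    [[0.058,-0.0176,0.0116],[-1.79,1.49,-5.56]],
    [[0.058,-0.0176,0.0116],[-1.79,1.49,-5.56]],
    [[0.058,-0.0176,0.0116],[-1.79,1.49,-5.56]],
    [[0.058,-0.0176,0.0116],[-1.79,1.49,-5.56]],
    [[0.058,-0.0176,0.0116],[-1.79,1.49,-5.56]],
    [[0.058,-0.0176,0.0116],[-1.79,1.49,-5.56]],
    [[0.058,-0.0176,0.0116],[-1.79,1.49,-5.56]],
    [[0.058,-0.0176,0.0116],[-1.79,1.49,-5.56]]
  ],
  "grip": 0.05
}}

```text
time: 2.35
position: [0.5286, -0.0047, 0.2509]
ee_rot: [152.1, -0.4, 92.9]
ft_force: [0.8, 0.0, -0.7]
opening: 0.05
grasp_force: 0.0
```

```bash
python3 - <<'E'
from plant import bot
from h import *
s=bot.sense(); print(s["joints"].round(1))
A=now(s); head=O+.07*Y+.097*n
row(A,T(RG,head+.07*n),4)
E
```

```text
[  5.4  11.3 -14.  134.9  36.6   7.7 -40.1]
4 x [[0.01667, -0.00353, 0.00749], [-0.521, 0.645, -1.384]]
  path [[0.528, 0.012, 0.243], [0.527, 0.029, 0.235], [0.526, 0.045, 0.226], [0.525, 0.062, 0.218]] [0.525, 0.062, 0.218]
```

{"name": "jog_arm", "arguments": {
  "rows": [
    [[0.0167,-0.0035,0.0075],[-0.52,0.65,-1.38]],
    [[0.0167,-0.0035,0.0075],[-0.52,0.65,-1.38]],
    [[0.0167,-0.0035,0.0075],[-0.52,0.65,-1.38]],
    [[0.0167,-0.0035,0.0075],[-0.52,0.65,-1.38]],
    [[0,0,0],[0,0,0]],
    [[0,0,0],[0,0,0]]
  ]
}}

```text
time: 3.1
position: [0.527, 0.0412, 0.2257]
ee_rot: [150.6, 0.2, 97.1]
ft_force: [-0.4, -0.1, 0.0]
opening: 0.0498
grasp_force: 0.0
```

```bash
python3 - <<'E'
from plant import bot
from h import *
s=bot.sense(); print(s["joints"].round(1))
A=now(s); head=O+.07*Y+.097*n
row(A,T(RG,head+.05*n),3)
i=bot.get_image("wrist"); cv2.imwrite("pics/w1.png",i["frame"][:,:,::-1])
W=bot.get_image("scene"); cv2.imwrite("pics/s1.png",W["frame"][:,:,::-1])
E
```

```text
[   0.9   14.1  -16.1  137.9   96.7    7.4 -101.5]
3 x [[0.00709, -0.00107, 0.0089], [-0.21, 0.367, -0.538]]
  path [[0.53, 0.049, 0.217], [0.532, 0.056, 0.209], [0.534, 0.064, 0.201]] [0.534, 0.064, 0.201]
```

View pics/w1.png

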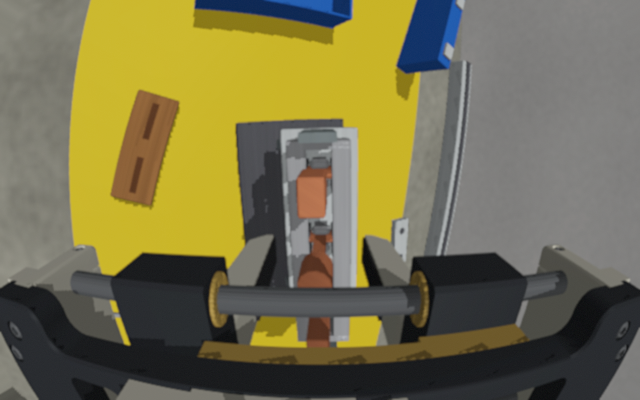

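The wrist view shows the +y block head at (312,192), in line with the slit direction and ahead of the tool as planned. The wrist is near a singularity, so I'll move slowly.

{"name": "jog_arm", "arguments": {
  "rows": [
    [[0.006,-0.001,0.003],[-0.1,0.2,-0.3]],
    [[0.006,0,0.003],[-0.1,0.2,-0.3]],
    [[0.006,0,0.003],[0,0.2,-0.3]],
    [[0.003,0,0.004],[0,0.2,-0.3]],
    [[0,0,0.004],[0,0.2,-0.2]],
    [[0,0,0.004],[0,0.1,-0.2]],
    [[0,0,0],[0,0,0]]
  ]
}}

```text
time: 4.08
position: [0.5337, 0.0635, 0.2064]
ee_rot: [150.4, -0.0, 99.0]
ft_force: [-0.0, -0.4, 0.1]
opening: 0.0501
grasp_force: 0.0
```

```bash
python3 - <<'E'
from plant import bot
from h import *
s=bot.sense(); print(s["joints"].round(1))
A=now(s); head=O+.07*Y+.097*n
row(A,T(RG,head+.05*n),3)
row(A,T(RG,head),8)
i=bot.get_image("wrist"); 
f=200/np.radians(i["fov_y"]/2)
print(i["fov_y"],i["cx"],i["cy"],'f variants',f,200/np.tan(np.radians(i["fov_y"]/2)))
import pickle; pickle.dump(i,open("w.pkl","wb"))
f=200/np.tan(np.radians(i["fov_y"]/2))
v,uu=np.mgrid[:400,:640]; dx,dy=uu-i["cx"],v-i["cy"]; r=np.hypot(dx,dy)+1e-9; th=r/f; z=i["range_z"]
P=np.stack([np.tan(th)*dx/r*z,np.tan(th)*dy/r*z,z],-1); M=np.array(i["cam_to_world"]); W=P@M[:3,:3].T+M[:3,3]
h=hsv(i); L=W-O; U_,Y_,N_=L@u,L@Y,L@n
m=(h[...,0]<14)&(h[...,1]>110)&(z>0)&(abs(Y_-.07)<.03)&(abs(U_)<.04)&(N_>.06)&(N_<.13)
print(m.sum(),[(np.percentile(a[m],[2,10,50,90,98])*1e3).round(1) for a in (U_,Y_,N_)])
t=m&(N_>np.percentile(N_[m],90)-.006); print('top',t.sum(),[(np.percentile(a[t],[2,50,98])*1e3).round(1) for a in (U_,Y_,N_)])
g=(h[...,1]<70)&(z>0)&(abs(Y_-.04)<.05)&(N_>.045)&(N_<.07)&(abs(U_)<.045)
print('guard',g.sum(),(np.percentile(N_[g],[5,25,50,75,95])*1e3).round(1))
E
```

```text
[   5.9   17.8  -25.7  138.   108.7   12.  -113.7]
3 x [[-1e-05, -0.0007, 0.00173], [-0.147, -0.012, -0.001]]
  path [[0.534, 0.064, 0.205], [0.534, 0.064, 0.203], [0.534, 0.064, 0.201]] [0.534, 0.064, 0.201]
8 x [[-1e-05, -0.00024, 0.0069], [-0.055, -0.005, -0.0]]
  path [[0.537, 0.064, 0.2], [0.543, 0.065, 0.188], [0.55, 0.066, 0.176], [0.556, 0.067, 0.164]] [0.559, 0.068, 0.158]
65.70646984690485 318.50511566352213 204.8888083170013 f variants 348.7984038502186 309.70691628693146
1604 [array([-11.1,  -9.3,  -1.7,   6. ,   7.4]), array([55.7, 59.1, 74.2, 83.9, 84.2]), array([ 81.4,  95. , 111.9, 113. , 113.5])]
top 1307 [array([-11.3,  -1.8,   7.3]), array([55.6, 70.9, 84. ]), array([109.5, 112.1, 113.6])]
guard 3386 [54.4 55.1 55.6 56.  56.7]
```

Wrist-camera check: head centre is at U≈-1.9 and Y≈69.8 mm. Guard top is about 57 mm, so the underside is about 51 mm, which agrees with the earlier estimate. Descending.

{"name": "jog_arm", "arguments": {
  "rows": [
    [[0,-0.001,0.007],[-0.15,0,0]],
    [[0,-0.001,0.007],[-0.15,0,0]],
    [[0,-0.001,0.007],[-0.14,0,0]],
    [[0,0,0.007],[0,0,0]],
    [[0,0,0.007],[0,0,0]],
    [[0,0,0.007],[0,0,0]],
    [[0,0,0.007],[0,0,0]],
    [[0,0,0.006],[0,0,0]],
    [[0,0,0],[0,0,0]]
  ]
}}

```text
time: 5.25
position: [0.5582, 0.0678, 0.1572]
ee_rot: [150.0, -0.0, 99.0]
ft_force: [-0.0, -0.2, -0.9]
opening: 0.0502
grasp_force: 0.0
```

```bash
python3 - <<'E'
from plant import bot
from h import *
s=bot.sense(); print(s["joints"].round(1),s["ft_force"],s["moment"])
row(now(s),T(RG,O+.07*Y+.097*n-.001*u),1)
E
```

```text
[  11.7   27.   -35.1  137.9  120.9   21.9 -124.9] [-0.00932763 -0.24463872 -0.87127516] [-0.13030668  0.41804475  0.004493  ]
1 x [[-0.00043, -7e-05, 0.00011], [-0.001, -0.058, 0.013]]
  path [[0.558, 0.067, 0.157]] [0.558, 0.067, 0.157]
```

{"name": "jog_arm", "arguments": {
  "rows": [
    [[0,0,0],[0,0,0]],
    [[0,0,0],[0,0,0]],
    [[0,0,0],[0,0,0]],
    [[0,0,0],[0,0,0]],
    [[0,0,0],[0,0,0]],
    [[0,0,0],[0,0,0]]
  ],
  "grip": 0.0,
  "grip_force": 10
}}

```text
time: 6.0
position: [0.5586, 0.0679, 0.1581]
ee_rot: [149.9, -0.0, 99.0]
ft_force: [1.0, 0.9, 3.9]
opening: 0.02
grasp_force: 10.0
```

```bash
cat > st.py <<'E'
from plant import bot
from h import *
s=bot.sense(); F=s["ft_force"];M=now(s);gp=M[:3,3]-.019*M[:3,2]-O
print('t',round(s["time"],2),'j',s["joints"].round(1),'F u,Y,n',[round(float(F@a),1) for a in (u,Y,n)],'M u,Y,n',[round(float(s["moment"]@a),2) for a in (u,Y,n)],'grasp U,Y,N',[round(float(gp@a)*1e3,1) for a in (u,Y,n)],'open',round(s["opening"],4),'gf',round(s["grasp_force"],1),'rotvec vs RG',np.degrees(Ro.from_matrix(RG.T@M[:3,:3]).as_rotvec()).round(2))
E
python3 st.py
```

```text
t 6.0 j [  11.7   26.9  -35.1  137.9  120.9   21.9 -124.9] F u,Y,n [3.0, 0.7, 2.8] M u,Y,n [-0.04, -0.28, 0.04] grasp U,Y,N [-0.2, 70.4, 97.7] open 0.02 gf 10.0 rotvec vs RG [-0.1   0.03 -0.03]
```

Opening is 20 mm, so it has hold of the block head with almost no side load. Gripping firmly and drawing 28 mm.

{"name": "jog_arm", "arguments": {
  "rows": [
    [[0,0.0007,0],[0,0,0]],
    [[0,0,0],[0,0,0]],
    [[0,0,0],[0,0,0]],
    [[0,0,-0.003],[0,0,0]],
    [[0,0,-0.003],[0,0,0]],
    [[0,0,-0.003],[0,0,0]],
    [[0,0,-0.003],[0,0,0]],
    [[0,0,-0.003],[0,0,0]],
    [[0,0,-0.003],[0,0,0]],
    [[0,0,-0.003],[0,0,0]],
    [[0,0,-0.003],[0,0,0]],
    [[0,0,-0.003],[0,0,0]],
    [[0,0,0],[0,0,0]]
  ],
  "grip": 0.0,
  "grip_force": 55
}}

```text
time: 7.62
position: [0.5454, 0.0657, 0.1817]
ee_rot: [149.9, -0.0, 99.0]
ft_force: [0.1, -0.1, -2.0]
opening: 0.0199
grasp_force: 54.9
```

```bash
python3 st.py
```

```text
t 7.62 j [  10.4   22.6  -32.6  138.3  117.1   17.9 -121.8] F u,Y,n [-1.0, -0.2, -1.8] M u,Y,n [-0.06, 0.65, 0.01] grasp U,Y,N [0.1, 70.3, 124.9] open 0.0199 gf 54.9 rotvec vs RG [-0.07  0.03 -0.03]
```

{"name": "jog_arm", "arguments": {
  "rows": [
    [[0,0,-0.002],[0,0,0]],
    [[0,0,-0.002],[0,0,0]],
    [[0,0,-0.002],[0,0,0]],
    [[0,0,-0.001],[0,0,0]],
    [[0,0,0],[0,0,0]]
  ]
}}

```text
time: 8.25
position: [0.542, 0.0652, 0.1876]
ee_rot: [149.9, -0.0, 99.0]
ft_force: [0.6, 0.6, -2.0]
opening: 0.0193
grasp_force: 54.9
```

```bash
python3 st.py; python3 - <<'E'
from plant import bot
import cv2
f=bot.get_image("scene")["frame"]
cv2.imwrite("pics/s2.png",cv2.resize(f[170:300,240:390],None,fx=4,fy=4,interpolation=cv2.INTER_CUBIC)[:,:,::-1])
E
```

```text
t 8.25 j [   9.9   21.5  -31.7  138.3  115.9   16.8 -120.7] F u,Y,n [-0.4, 0.5, -2.0] M u,Y,n [-0.05, 0.62, 0.02] grasp U,Y,N [0.1, 70.3, 131.7] open 0.0193 gf 54.9 rotvec vs RG [-0.06  0.04 -0.02]
```

View pics/s2.png

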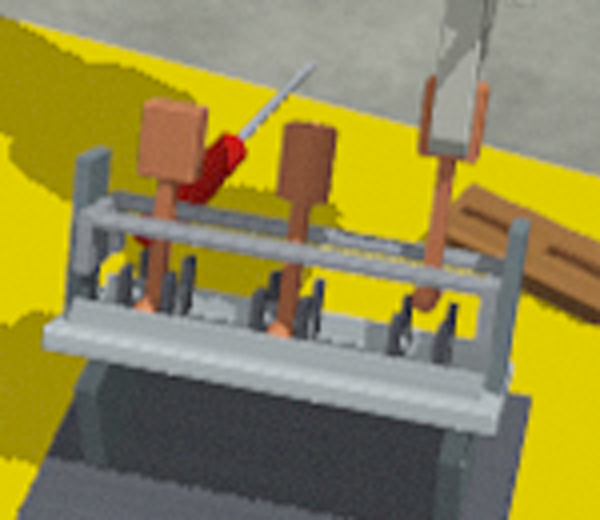

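The picture shows the foot at (425,298), past the jaws and just under the guard bar. The draw is 34 mm, the middle of the turning window. I'll try a small turn and watch the moment.

{"name": "jog_arm", "arguments": {
  "rows": [
    [[0,0,0],[0,0,2]],
    [[0,0,0],[0,0,3]],
    [[0,0,0],[0,0,3]],
    [[0,0,0],[0,0,0]]
  ]
}}

```text
time: 8.8
position: [0.542, 0.0651, 0.1874]
ee_rot: [150.2, -4.0, 92.1]
ft_force: [-0.8, -0.4, -2.5]
opening: 0.0197
grasp_force: 54.9
```

```bash
python3 st.py
```

```text
t 8.8 j [  11.6   21.9  -33.9  138.2  114.2   17.6 -127. ] F u,Y,n [-2.0, -0.3, -1.7] M u,Y,n [-0.06, 0.65, -0.0] grasp U,Y,N [-0.1, 70.3, 131.5] open 0.0197 gf 54.9 rotvec vs RG [-0.03  0.05  8.03]
```

It turns freely, but this sign runs joint 7 towards its limit. I'll turn the other way.

{"name": "jog_arm", "arguments": {
  "rows": [
    [[0,0,0],[0,0,-5]],
    [[0,0,0],[0,0,-7]],
    [[0,0,0],[0,0,-7]],
    [[0,0,0],[0,0,-7]],
    [[0,0,0],[0,0,-7]],
    [[0,0,0],[0,0,0]]
  ]
}}

```text
time: 9.55
position: [0.542, 0.0653, 0.1875]
ee_rot: [152.3, 12.2, 121.0]
ft_force: [0.1, 0.2, -2.2]
opening: 0.0198
grasp_force: 54.9
```

```bash
python3 st.py
```

```text
t 9.55 j [   4.9   20.6  -25.   138.6  122.    14.5 -102. ] F u,Y,n [-1.0, 0.2, -1.9] M u,Y,n [-0.04, 0.56, 0.07] grasp U,Y,N [-0.0, 70.5, 131.6] open 0.0198 gf 54.9 rotvec vs RG [ -0.05   0.03 -25.03]
```

{"name": "jog_arm", "arguments": {
  "rows": [
    [[0,0,0],[0,0,-7]],
    [[0,0,0],[0,0,-7]],
    [[0,0,0],[0,0,-7]],
    [[0,0,0],[0,0,-7]],
    [[0,0,0],[0,0,-7]],
    [[0,0,0],[0,0,-7]],
    [[0,0,0],[0,0,-7]],
    [[0,0,0],[0,0,-7]],
    [[0,0,0],[0,0,-9]],
    [[0,0,0],[0,0,0]],
    [[0,0,0],[0,0,0]]
  ]
}}

```text
time: 10.92
position: [0.542, 0.0653, 0.1875]
ee_rot: [179.8, 30.0, -171.3]
ft_force: [0.3, 0.3, -1.6]
opening: 0.0198
grasp_force: 54.9
```

```bash
python3 st.py
```

```text
t 10.93 j [ -7.3  19.5  -9.3 139.3 144.2  10.5 -59.4] F u,Y,n [-0.5, 0.2, -1.5] M u,Y,n [0.06, 0.59, 0.0] grasp U,Y,N [-0.0, 70.4, 131.6] open 0.0198 gf 54.9 rotvec vs RG [-7.000e-02  1.000e-02 -8.977e+01]
```

Turned 90° with no resistance. Lifting slowly along n through the slit.

{"name": "jog_arm", "arguments": {
  "rows": [
    [[0,0,-0.004],[0,0,0]],
    [[0,0,-0.004],[0,0,0]],
    [[0,0,-0.004],[0,0,0]],
    [[0,0,0],[0,0,0]]
  ]
}}

```text
time: 11.42
position: [0.536, 0.0642, 0.1984]
ee_rot: [180.0, 30.1, -171.0]
ft_force: [0.1, 0.3, -2.2]
opening: 0.0197
grasp_force: 54.9
```

```bash
python3 st.py
```

```text
t 11.43 j [ -8.7  17.7  -7.4 139.5 143.    8.8 -58.1] F u,Y,n [-1.0, 0.3, -2.0] M u,Y,n [0.03, 0.57, 0.02] grasp U,Y,N [0.1, 70.4, 144.0] open 0.0197 gf 54.9 rotvec vs RG [-9.000e-02 -3.000e-02 -9.001e+01]
```

{"name": "jog_arm", "arguments": {
  "rows": [
    [[0,0,-0.004],[0,0,0]],
    [[0,0,-0.004],[0,0,0]],
    [[0,0,-0.004],[0,0,0]],
    [[0,0,-0.004],[0,0,0]],
    [[0,0,-0.004],[0,0,0]],
    [[0,0,0],[0,0,0]],
    [[0,0,0],[0,0,0]]
  ]
}}

```text
time: 12.3
position: [0.5262, 0.0627, 0.2153]
ee_rot: [180.0, 30.1, -171.0]
ft_force: [-1.0, -0.5, -2.3]
opening: 0.0196
grasp_force: 54.9
```

```bash
python3 st.py; python3 - <<'E'
from plant import bot
from h import *
A=now(bot.sense())
# bin slot: bin frame yaw 4.7, centre .547,.329
b=Ro.from_euler('z',4.7,degrees=True).as_matrix(); C=np.array([.547,.329,0])
Rt=Ro.from_euler('z',4.7-9,degrees=True).as_matrix()@RG@Ro.from_euler('z',-90,degrees=True).as_matrix()
up=A.copy(); up[:3,3]+=[0.03,0,.07]; row(A,up,5)
# foot near far wall: foot underside axis x_b = +.06 when lying, grasp at x_b=-.04 ; start: foot at x=.05 -> grasp .097*cos60 back
g=C+b@[.05-.097*.5,.028,.0]+[0,0,.0045+.097*.866+.02+.05]
P=T(Rt,g); row(up,P,14); print(P.round(3))
E
```

```text
t 12.3 j [-10.6  15.   -5.  139.5 135.6   6.2 -50.7] F u,Y,n [-2.1, -0.3, -1.4] M u,Y,n [-0.0, 0.54, -0.02] grasp U,Y,N [0.0, 70.3, 163.6] open 0.0196 gf 54.9 rotvec vs RG [-7.000e-02 -1.000e-02 -9.002e+01]
5 x [[-0.01214, -0.00094, -0.00915], [-0.0, 0.0, 0.0]]
  path [[0.532, 0.063, 0.229], [0.538, 0.063, 0.243], [0.544, 0.063, 0.257], [0.55, 0.063, 0.271], [0.556, 0.063, 0.285]] [0.556, 0.063, 0.285]
14 x [[0.00292, 0.02093, 0.01013], [0.157, 0.004, 0.267]]
  path [[0.555, 0.084, 0.275], [0.554, 0.147, 0.244], [0.553, 0.21, 0.214], [0.554, 0.273, 0.183], [0.555, 0.337, 0.152]] [0.556, 0.358, 0.142]
[[-0.863 -0.082  0.498  0.556]
 [-0.071  0.997  0.041  0.358]
 [-0.5    0.    -0.866  0.142]
 [ 0.     0.     0.     1.   ]]
```

The foot is clear of the guard by about 9 mm. Moving up and slightly out, staying high until past the rack's end post.

{"name": "jog_arm", "arguments": {
  "rows": [
    [[0,0,-0.005],[0,0,0]],
    [[-0.012,-0.001,-0.009],[0,0,0]],
    [[-0.012,-0.001,-0.009],[0,0,0]],
    [[-0.012,-0.001,-0.009],[0,0,0]],
    [[-0.012,-0.001,-0.009],[0,0,0]],
    [[-0.012,-0.001,-0.009],[0,0,0]],
    [[0,0,0],[0,0,0]]
  ]
}}

```text
time: 13.18
position: [0.5472, 0.0583, 0.2691]
ee_rot: [-179.5, 30.3, -171.1]
ft_force: [0.2, -0.5, -2.6]
opening: 0.0197
grasp_force: 54.9
```

```bash
cat > bn.py <<'E'
from plant import bot
from h import *
import sys
b=Ro.from_euler('z',4.7,degrees=True).as_matrix(); C=np.array([.547,.329,0])
Rt=Ro.from_euler('z',4.7-9,degrees=True).as_matrix()@RG@Ro.from_euler('z',-90,degrees=True).as_matrix()
def P(xb,yb,z): return T(Rt,C+b@[xb,yb,0]+[0,0,z])
A=now(bot.sense())
E
python3 st.py; python3 - <<'E'
from bn import *
Q=P(.05-.0485,.028,.0045+.084+.07); H=Q.copy(); H[2,3]=.29
row(A,H,10); row(H,Q,5)
E
```

```text
t 13.18 j [  5.8  11.5 -23.  132.8  52.9  10.5  32.9] F u,Y,n [-1.2, -0.5, -2.3] M u,Y,n [-0.0, 0.62, -0.02] grasp U,Y,N [44.3, 63.0, 200.2] open 0.0197 gf 54.9 rotvec vs RG [  0.17  -0.7  -89.88]
10 x [[-0.00492, 0.02963, 0.00031], [0.16, 0.035, 0.36]]
  path [[0.547, 0.088, 0.271], [0.548, 0.148, 0.275], [0.549, 0.208, 0.279], [0.551, 0.268, 0.284], [0.554, 0.328, 0.288]] [0.556, 0.358, 0.29]
5 x [[0.0148, 0.0, 0.02563], [0.0, 0.0, 0.0]]
  path [[0.556, 0.358, 0.26], [0.556, 0.358, 0.231], [0.556, 0.358, 0.201], [0.556, 0.358, 0.172], [0.556, 0.358, 0.142]] [0.556, 0.358, 0.142]
```

{"name": "jog_arm", "arguments": {
  "rows": [
    [[-0.005,0.03,0],[0.16,0.04,0.36]],
    [[-0.005,0.03,0],[0.16,0.04,0.36]],
    [[-0.005,0.03,0],[0.16,0.04,0.36]],
    [[-0.005,0.03,0],[0.16,0.04,0.36]],
    [[-0.005,0.03,0],[0.16,0.04,0.36]],
    [[-0.005,0.03,0],[0.16,0.04,0.36]],
    [[-0.005,0.03,0],[0.16,0.04,0.36]],
    [[-0.005,0.03,0],[0.16,0.04,0.36]],
    [[-0.005,0.03,0],[0.16,0.04,0.36]],
    [[-0.005,0.026,0],[0.16,0.04,0.36]],
    [[0.015,0,0.0255],[0,0,0]],
    [[0.015,0,0.0255],[0,0,0]],
    [[0.015,0,0.0255],[0,0,0]],
    [[0,0,0],[0,0,0]],
    [[0,0,0],[0,0,0]]
  ]
}}

```text
time: 15.05
position: [0.5527, 0.3585, 0.2041]
ee_rot: [-180.0, 29.9, -175.1]
ft_force: [-1.2, 0.3, -0.6]
opening: 0.0198
grasp_force: 54.9
```

```bash
python3 st.py; python3 - <<'E'
from bn import *
Q=P(.05-.0485,.028,.0045+.084+.02); row(A,Q,6)
I=bot.get_image("top");cv2.imwrite("pics/t2.png",cv2.resize(I["frame"][120:270,120:320],None,fx=3,fy=3)[:,:,::-1])
E
```

```text
t 15.05 j [-33.9  26.  -19.5 121.4  71.3  30.9 -17.6] F u,Y,n [-1.3, 0.5, 0.1] M u,Y,n [0.06, 0.54, -0.01] grasp U,Y,N [57.3, 359.0, 117.7] open 0.0198 gf 54.9 rotvec vs RG [  1.68  -1.58 -86.4 ]
6 x [[0.00891, -0.00015, 0.01641], [0.01, -0.011, 0.023]]
  path [[0.553, 0.358, 0.185], [0.554, 0.358, 0.167], [0.554, 0.358, 0.148], [0.555, 0.358, 0.129], [0.555, 0.358, 0.111], [0.556, 0.358, 0.092]] [0.556, 0.358, 0.092]
```

View pics/t2.png

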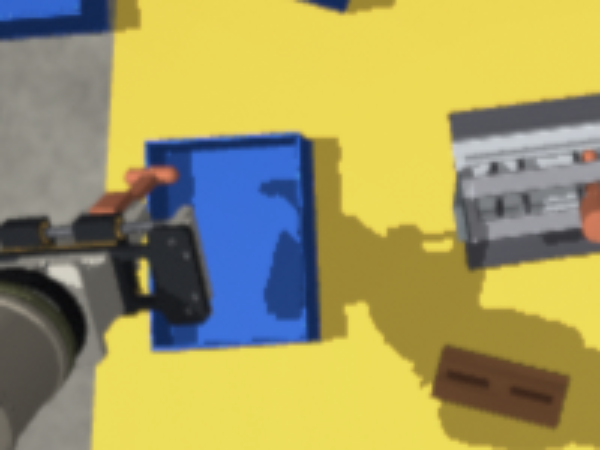

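The top view shows the foot at crop (150,177). Allowing for parallax at its height (about 0.14 m), it's over the left half of the bin, as planned. Lowering to 20 mm above the floor.

{"name": "jog_arm", "arguments": {
  "rows": [
    [[0.009,0,0.0164],[0,0,0]],
    [[0.009,0,0.0164],[0,0,0]],
    [[0.009,0,0.0164],[0,0,0]],
    [[0.009,0,0.0164],[0,0,0]],
    [[0.009,0,0.0164],[0,0,0]],
    [[0.009,0,0.0164],[0,0,0.1]],
    [[0.005,0,0.0087],[0,0,0]],
    [[0,0,0],[0,0,0]]
  ]
}}

```text
time: 16.1
position: [0.5553, 0.3583, 0.0817]
ee_rot: [179.9, 29.9, -175.3]
ft_force: [-0.5, 0.1, -1.7]
opening: 0.0198
grasp_force: 54.9
```

```bash
python3 st.py; python3 -c "
from bn import *
gp=A[:3,3]-.019*A[:3,2]; print('bin frame grasp',b.T@(gp-C))"
```

```text
t 16.1 j [-35.8  37.8 -17.5 125.8 100.8  31.  -49. ] F u,Y,n [-1.3, 0.2, -1.2] M u,Y,n [0.12, 0.61, -0.04] grasp U,Y,N [-1.7, 358.5, 10.5] open 0.0198 gf 54.9 rotvec vs RG [  1.69  -1.56 -86.23]
bin frame grasp [0.00120805 0.02850598 0.0982137 ]
```

{"name": "jog_arm", "arguments": {
  "rows": [
    [[-0.0032,0,0.0045],[0,0,0]],
    [[-0.0032,0,0.0045],[0,0,0]],
    [[-0.0032,0,0.0045],[0,0,0]],
    [[0.0005,0,0.0009],[0,0,0]],
    [[0,0,0],[0,0,0]]
  ]
}}

```text
time: 16.73
position: [0.5703, 0.3594, 0.0737]
ee_rot: [180.0, 29.9, -175.3]
ft_force: [0.5, -0.5, -0.7]
opening: 0.0199
grasp_force: 54.9
```

```bash
cat > bs.py <<'E'
from bn import *
s=bot.sense(); gp=A[:3,3]-.019*A[:3,2]; print('t',round(s["time"],2),'bin frame grasp',(b.T@(gp-C)).round(4),'F',(b.T@s["ft_force"]).round(1),'M',s["moment"].round(2),'open',s["opening"].__round__(4),'gf',round(s["grasp_force"],1),'j',s["joints"].round(0))
E
python3 bs.py
```

```text
t 16.73 bin frame grasp [0.0162 0.0283 0.0902] F [ 0.5 -0.6 -0.7] M [-0.07 -0.06 -0.03] open 0.0199 gf 54.9 j [-35.  39. -17. 124. 102.  31. -48.]
```

The foot is on the floor or just above it. Loosening to a light grip and starting the pivoting arc.

{"name": "jog_arm", "arguments": {
  "rows": [
    [[0,0,0],[0,0,0]],
    [[0.0005,0,0.0009],[0,0,0]],
    [[0.0078,0,0.0003],[0,0,0]],
    [[0.0078,0,0.001],[0,0,0]],
    [[0.0077,0,0.0017],[0,0,0]],
    [[0,0,0],[0,0,0]]
  ],
  "grip": 0.0,
  "grip_force": 6
}}

```text
time: 17.48
position: [0.5501, 0.3578, 0.0572]
ee_rot: [180.0, 29.8, -175.2]
ft_force: [0.6, 0.1, -1.9]
opening: 0.0196
grasp_force: 6.0
```

```bash
python3 bs.py;  python3 - <<'E'
from plant import bot
import cv2
f=bot.get_image("scene")["frame"]
cv2.imwrite("pics/s3.png",cv2.resize(f[200:370,370:560],None,fx=3,fy=3,interpolation=cv2.INTER_CUBIC)[:,:,::-1])
E
```

```text
t 17.48 bin frame grasp [-0.0039  0.0285  0.0737] F [ 0.6  0.  -1.9] M [-0.03  0.56 -0.02] open 0.0196 gf 6.0 j [-35.  40. -19. 127. 106.  33. -54.]
```

View pics/s3.png

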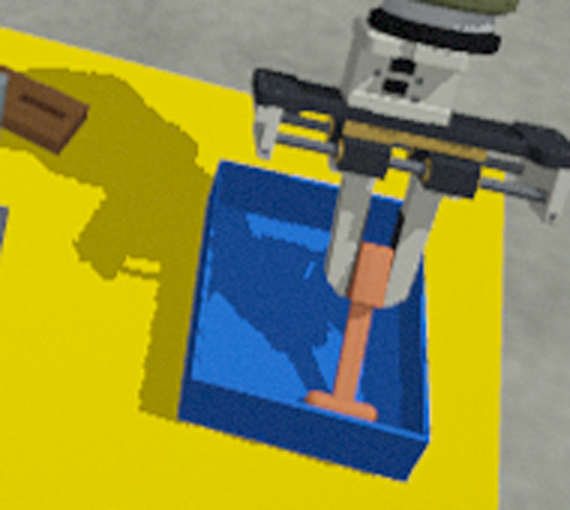

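The picture shows the electrode pivoting in the fingers, with its foot at crop (340,405) near the far wall. I'll measure it in the bin frame.

```bash
cat > me.py <<'E'
from bn import *
for nm in ("scene","top"):
    i=bot.get_image(nm);W=cloud(i);h=hsv(i); L=(W-C)@b
    m=(h[...,0]<14)&(h[...,1]>110)&(abs(L[...,0])<.1)&(abs(L[...,1])<.075)&(L[...,2]<.13)
    if m.sum()<20: continue
    for sg,mm in (('left',m&(L[...,1]>0)),('right',m&(L[...,1]<=0))):
        if mm.sum()<20: continue
        p=L[mm]; f=p[p[:,0]>np.percentile(p[:,0],98)-.013]
        k=np.polyfit(p[:,0],p[:,2],1)
        print(nm,sg,len(p),'min',np.percentile(p,2,axis=0).round(3),'max',np.percentile(p,98,axis=0).round(3),'foot-end z',np.median(f[:,2]).round(4),'foot y',np.percentile(f[:,1],[2,98]).round(3),'slope deg',np.degrees(np.arctan(k[0])).round(1))
E
python3 me.py
```

```text
scene left 530 min [-0.003  0.013  0.016] max [0.067 0.042 0.095] foot-end z 0.0188 foot y [0.009 0.047] slope deg -50.3
top left 150 min [0.002 0.011 0.016] max [0.066 0.044 0.093] foot-end z 0.0197 foot y [0.01  0.047] slope deg -51.0
```

The foot is on the floor and the pivot tracks the plan. Continuing the arc.

{"name": "jog_arm", "arguments": {
  "rows": [
    [[0.0075,0,0.0024],[0,0,0]],
    [[0.0072,0,0.003],[0,0,0]],
    [[0.007,0,0.0036],[0,0,0]],
    [[0.0066,0,0.0042],[0,0,0]],
    [[0.0062,0,0.0048],[0,0,0]],
    [[0.0029,0,0.0026],[0,0,0]],
    [[0,0,0],[0,0,0]]
  ]
}}

```text
time: 18.5
position: [0.5289, 0.3559, 0.021]
ee_rot: [180.0, 29.8, -175.3]
ft_force: [0.1, 0.0, -1.7]
opening: 0.0198
grasp_force: 6.0
```

```bash
python3 bs.py; python3 me.py
```

```text
t 18.5 bin frame grasp [-0.0253  0.0282  0.0375] F [ 0.1 -0.  -1.7] M [-0.03  0.6   0.06] open 0.0198 gf 6.0 j [-35.  45. -22. 129. 112.  38. -63.]
scene left 521 min [-0.032  0.012  0.015] max [0.066 0.044 0.058] foot-end z 0.017 foot y [0.009 0.048] slope deg -23.6
top left 188 min [-0.023  0.011  0.016] max [0.064 0.044 0.058] foot-end z 0.0197 foot y [0.01  0.047] slope deg -24.6
```

{"name": "jog_arm", "arguments": {
  "rows": [
    [[0.0042,0,0.0033],[0,0,0]],
    [[0.0042,0,0.0033],[0,0,0]],
    [[0,0,0],[0,0,0]],
    [[0,0,0],[0,0,0]]
  ]
}}

```text
time: 19.1
position: [0.5248, 0.3556, 0.0115]
ee_rot: [180.0, 29.8, -175.3]
ft_force: [-1.0, 0.7, -1.8]
opening: 0.0201
grasp_force: 6.0
```

```bash
python3 bs.py; python3 me.py
```

```text
t 19.1 bin frame grasp [-0.0294  0.0284  0.0279] F [-0.9  0.8 -1.8] M [-0.04  0.61 -0.01] open 0.0201 gf 6.0 j [-35.  46. -22. 130. 114.  39. -65.]
scene left 518 min [-0.038  0.011  0.015] max [0.065 0.044 0.047] foot-end z 0.0168 foot y [0.009 0.048] slope deg -17.2
top left 198 min [-0.028  0.012  0.015] max [0.064 0.043 0.047] foot-end z 0.0191 foot y [0.009 0.045] slope deg -18.2
```

The head is only a few mm above the floor. Releasing and backing out straight along the fingers.

{"name": "jog_arm", "arguments": {
  "rows": [
    [[0,0,0],[0,0,0]],
    [[0,0,0],[0,0,0]],
    [[0,0,0],[0,0,0]],
    [[0,0,-0.005],[0,0,0]],
    [[0,0,-0.02],[0,0,0]],
    [[0,0,-0.03],[0,0,0]],
    [[-0.018,0,-0.031],[0,0,0]],
    [[-0.018,0,-0.031],[0,0,0]],
    [[-0.018,0,-0.031],[0,0,0]],
    [[-0.018,0,-0.031],[0,0,0]],
    [[-0.018,0,-0.031],[0,0,0]],
    [[0,0,0],[0,0,0]],
    [[0,0,0],[0,0,0]]
  ],
  "grip": 0.031
}}

```text
time: 20.82
position: [0.4983, 0.353, 0.2385]
ee_rot: [180.0, 29.9, -175.3]
ft_force: [0.3, -0.4, -0.2]
opening: 0.031
grasp_force: 0.0
```

```bash
python3 bs.py; python3 me.py; python3 - <<'E'
from bn import *
hd=O-.07*Y+.097*n
H=T(RG,hd+.06*n); row(A,H,16); print(H[:3,3])
RG2=RG@Ro.from_euler('z',180,degrees=True).as_matrix(); row(A,T(RG2,hd+.06*n),16)
E
```

```text
t 20.82 bin frame grasp [-0.056   0.0279  0.2549] F [ 0.2 -0.5 -0.2] M [-0.    0.36 -0.03] open 0.031 gf 0.0 j [-38.  20. -19. 125.  65.  32. -15.]
scene left 501 min [-0.041  0.012  0.014] max [0.065 0.044 0.038] foot-end z 0.0166 foot y [0.009 0.048] slope deg -11.3
top left 255 min [-0.044  0.015  0.015] max [0.063 0.043 0.04 ] foot-end z 0.0178 foot y [0.01  0.045] slope deg -11.5
16 x [[-0.01935, -0.02254, 0.0016], [-0.115, 0.096, 5.394]]
  path [[0.518, 0.332, 0.246], [0.576, 0.231, 0.266], [0.6, 0.115, 0.265], [0.586, 0.0, 0.241]] [0.551, -0.075, 0.21]
[ 0.55139992 -0.07543216  0.209508  ]
16 x [[0.02091, -0.02183, 0.00164], [-0.097, -0.117, -5.854]]
  path [[0.483, 0.33, 0.226], [0.444, 0.221, 0.19], [0.448, 0.102, 0.177], [0.494, -0.009, 0.188]] [0.551, -0.075, 0.21]
```

The first electrode now lies flat in the bin: head top is at 38 mm, x from -0.04 to 0.065 and y from 0.01 to 0.048 in the bin frame. Now for the second, at the -y place.

```bash
python3 - <<'E'
from bn import *
hd=O-.07*Y+.097*n
H=T(RG,hd+.06*n); H[2,3]+=.04; row(A,H,18)
E
```

```text
18 x [[-0.0182, -0.01913, -0.00052], [-0.102, 0.085, 4.795]]
  path [[0.515, 0.335, 0.247], [0.57, 0.25, 0.276], [0.597, 0.149, 0.288], [0.595, 0.044, 0.281], [0.564, -0.054, 0.258]] [0.551, -0.075, 0.25]
```

{"name": "jog_arm", "arguments": {
  "rows": [
    [[-0.0182,-0.0191,-0.0005],[-0.1,0.085,4.8]],
    [[-0.0182,-0.0191,-0.0005],[-0.1,0.085,4.8]],
    [[-0.0182,-0.0191,-0.0005],[-0.1,0.085,4.8]],
    [[-0.0182,-0.0191,-0.0005],[-0.1,0.085,4.8]],
    [[-0.0182,-0.0191,-0.0005],[-0.1,0.085,4.8]],
    [[-0.0182,-0.0191,-0.0005],[-0.1,0.085,4.8]],
    [[-0.0182,-0.0191,-0.0005],[-0.1,0.085,4.8]],
    [[-0.0182,-0.0191,-0.0005],[-0.1,0.085,4.8]],
    [[-0.0182,-0.0191,-0.0005],[-0.1,0.085,4.8]],
    [[-0.0182,-0.0191,-0.0005],[-0.1,0.085,4.8]],
    [[-0.0182,-0.0191,-0.0005],[-0.1,0.085,4.8]],
    [[-0.0182,-0.0191,-0.0005],[-0.1,0.085,4.8]],
    [[-0.0182,-0.0191,-0.0005],[-0.1,0.085,4.8]],
    [[-0.0182,-0.0191,-0.0005],[-0.1,0.085,4.8]],
    [[-0.0182,-0.0191,-0.0005],[-0.1,0.085,4.8]],
    [[-0.0182,-0.0191,-0.0005],[-0.1,0.085,4.8]],
    [[-0.0182,-0.0191,-0.0005],[-0.1,0.085,4.8]],
    [[-0.0182,-0.0191,-0.0005],[-0.1,0.085,4.8]],
    [[0,0,0],[0,0,0]],
    [[0,0,0],[0,0,0]]
  ],
  "grip": 0.05
}}

```text
time: 23.42
position: [0.5523, -0.0741, 0.2501]
ee_rot: [150.0, -0.1, 99.0]
ft_force: [0.3, -0.0, -0.8]
opening: 0.0499
grasp_force: 0.0
```

```bash
python3 st.py; python3 - <<'E'
from bn import *
hd=O-.07*Y+.097*n
row(A,T(RG,hd+.05*n),5)
E
```

```text
t 23.43 j [ 34.1  15.9 -33.9 131.6  23.5   6.1 -10.2] F u,Y,n [-0.2, -0.0, -0.8] M u,Y,n [-0.04, 0.38, 0.05] grasp U,Y,N [21.3, -68.9, 191.6] open 0.0499 gf 0.0 rotvec vs RG [0.01 0.09 0.06]
5 x [[-0.00024, -0.00425, 0.00892], [-0.001, -0.019, -0.012]]
  path [[0.553, -0.074, 0.24], [0.554, -0.074, 0.23], [0.555, -0.074, 0.221], [0.556, -0.075, 0.211], [0.556, -0.075, 0.201]] [0.556, -0.075, 0.201]
```

{"name": "jog_arm", "arguments": {
  "rows": [
    [[0,-0.0042,0.009],[0,0,0]],
    [[0,-0.0042,0.009],[0,0,0]],
    [[0,-0.0042,0.009],[0,0,0]],
    [[0,-0.0042,0.009],[0,0,0]],
    [[-0.001,-0.0042,0.009],[0,0,0]],
    [[0,0,0],[0,0,0]],
    [[0,0,0],[0,0,0]]
  ]
}}

```text
time: 24.3
position: [0.5553, -0.0744, 0.2064]
ee_rot: [150.2, -0.0, 99.0]
ft_force: [-0.1, 0.9, -0.4]
opening: 0.0502
grasp_force: 0.0
```

```bash
python3 st.py; python3 - <<'E'
from bn import *
hd=O-.07*Y+.097*n
row(A,T(RG,hd),8)
i=bot.get_image("wrist"); f=200/np.tan(np.radians(i["fov_y"]/2))
v,uu=np.mgrid[:400,:640]; dx,dy=uu-i["cx"],v-i["cy"]; r=np.hypot(dx,dy)+1e-9; th=r/f; z=i["range_z"]
P_=np.stack([np.tan(th)*dx/r*z,np.tan(th)*dy/r*z,z],-1); M=np.array(i["cam_to_world"]); W=P_@M[:3,:3].T+M[:3,3]
h=hsv(i); L=W-O; U_,Y_,N_=L@u,L@Y,L@n
m=(h[...,0]<14)&(h[...,1]>110)&(z>0)&(abs(Y_+.07)<.03)&(abs(U_)<.04)&(N_>.06)&(N_<.13)
t=m&(N_>np.percentile(N_[m],90)-.006); print('top',t.sum(),[(np.percentile(a[t],[2,50,98])*1e3).round(1) for a in (U_,Y_,N_)])
E
```

```text
t 24.3 j [ 36.3  21.8 -38.6 133.9  97.4   7.4 -83.3] F u,Y,n [-0.1, 0.9, -0.4] M u,Y,n [-0.01, 0.43, 0.05] grasp U,Y,N [2.0, -69.6, 152.3] open 0.0502 gf 0.0 rotvec vs RG [0.21 0.03 0.01]
8 x [[-5e-05, -0.00023, 0.00691], [-0.026, -0.003, -0.001]]
  path [[0.559, -0.074, 0.2], [0.565, -0.073, 0.188], [0.571, -0.072, 0.176], [0.578, -0.071, 0.164]] [0.581, -0.071, 0.158]
top 1307 [array([-10.3,  -1.3,   7.8]), array([-84.8, -69.6, -56. ]), array([109. , 112.3, 113.7])]
```

{"name": "jog_arm", "arguments": {
  "rows": [
    [[0,-0.0008,0.007],[-0.1,0,0]],
    [[0,-0.0008,0.007],[-0.1,0,0]],
    [[0,0,0.007],[0,0,0]],
    [[0,0,0.007],[0,0,0]],
    [[0,0,0.007],[0,0,0]],
    [[0,0,0.007],[0,0,0]],
    [[0,0,0.007],[0,0,0]],
    [[0,0,0.006],[0,0,0]],
    [[0,0,0],[0,0,0]]
  ]
}}

```text
time: 25.48
position: [0.5807, -0.0713, 0.157]
ee_rot: [150.1, -0.1, 98.9]
ft_force: [-0.6, -1.0, -0.2]
opening: 0.0503
grasp_force: 0.0
```

```bash
python3 st.py
```

```text
t 25.48 j [ 41.   32.4 -49.6 133.5 111.4  19.5 -95.8] F u,Y,n [-0.8, -0.9, 0.2] M u,Y,n [-0.04, 0.38, 0.02] grasp U,Y,N [-0.6, -70.5, 96.8] open 0.0503 gf 0.0 rotvec vs RG [0.05 0.02 0.12]
```

{"name": "jog_arm", "arguments": {
  "rows": [
    [[0,0.0007,0],[0,0,0]],
    [[0,0,0],[0,0,0]],
    [[0,0,0],[0,0,0]],
    [[0,0,0],[0,0,0]],
    [[0,0,0],[0,0,0]],
    [[0,0,0],[0,0,0]]
  ],
  "grip": 0.0,
  "grip_force": 10
}}

```text
time: 26.22
position: [0.5815, -0.0714, 0.1581]
ee_rot: [150.0, -0.0, 98.9]
ft_force: [0.1, -0.6, 1.7]
opening: 0.0197
grasp_force: 10.0
```

```bash
python3 st.py
```

```text
t 26.23 j [ 40.9  32.2 -49.5 133.4 111.2  19.4 -95.7] F u,Y,n [0.8, -0.6, 1.5] M u,Y,n [-0.04, -0.01, 0.07] grasp U,Y,N [0.6, -70.7, 97.3] open 0.0197 gf 10.0 rotvec vs RG [-0.01 -0.04  0.1 ]
```

Well centred. I'll draw 34 mm, as before.

{"name": "jog_arm", "arguments": {
  "rows": [
    [[0,0,0],[0,0,0]],
    [[0,0,0],[0,0,0]],
    [[0,0,-0.003],[0,0,0]],
    [[0,0,-0.003],[0,0,0]],
    [[0,0,-0.003],[0,0,0]],
    [[0,0,-0.003],[0,0,0]],
    [[0,0,-0.003],[0,0,0]],
    [[0,0,-0.003],[0,0,0]],
    [[0,0,-0.003],[0,0,0]],
    [[0,0,-0.003],[0,0,0]],
    [[0,0,-0.003],[0,0,0]],
    [[0,0,-0.003],[0,0,0]],
    [[0,0,-0.002],[0,0,0]],
    [[0,0,-0.0015],[0,0,0]],
    [[0,0,0],[0,0,0]]
  ],
  "grip": 0.0,
  "grip_force": 55
}}

```text
time: 28.1
position: [0.5647, -0.074, 0.187]
ee_rot: [150.0, -0.0, 98.9]
ft_force: [-0.4, 0.8, -0.2]
opening: 0.0197
grasp_force: 55.0
```

```bash
python3 st.py
```

```text
t 28.1 j [ 40.3  26.5 -45.8 133.9 105.5  13.4 -90.9] F u,Y,n [-0.3, 0.9, 0.0] M u,Y,n [-0.0, 0.51, 0.07] grasp U,Y,N [0.3, -70.7, 130.8] open 0.0197 gf 55.0 rotvec vs RG [ 0.02 -0.03  0.11]
```

{"name": "jog_arm", "arguments": {
  "rows": [
    [[0,0,-0.0005],[0,0,-2]],
    [[0,0,0],[0,0,-3]],
    [[0,0,0],[0,0,-3]],
    [[0,0,0],[0,0,0]]
  ]
}}

```text
time: 28.6
position: [0.5644, -0.074, 0.1873]
ee_rot: [150.3, 4.0, 105.9]
ft_force: [-0.8, -0.8, -0.4]
opening: 0.0197
grasp_force: 55.0
```

```bash
python3 st.py
```

```text
t 28.6 j [ 38.9  25.9 -43.7 134.  107.3  12.2 -84.7] F u,Y,n [-1.0, -0.7, 0.2] M u,Y,n [-0.08, 0.54, 0.01] grasp U,Y,N [0.3, -70.6, 131.2] open 0.0197 gf 55.0 rotvec vs RG [ 0.03 -0.02 -7.94]
```

{"name": "jog_arm", "arguments": {
  "rows": [
    [[0,0,0],[0,0,-6]],
    [[0,0,0],[0,0,-6]],
    [[0,0,0],[0,0,-6]],
    [[0,0,0],[0,0,-6]],
    [[0,0,0],[0,0,-6]],
    [[0,0,0],[0,0,-6]],
    [[0,0,0],[0,0,-6]],
    [[0,0,0],[0,0,0]],
    [[0,0,0],[0,0,0]]
  ]
}}

```text
time: 29.72
position: [0.5645, -0.074, 0.1873]
ee_rot: [159.6, 22.4, 144.7]
ft_force: [-1.0, -0.2, -1.2]
opening: 0.0196
grasp_force: 55.0
```

```bash
python3 st.py
```

```text
t 29.73 j [ 32.6  23.9 -34.8 134.3 120.2   8.2 -56.1] F u,Y,n [-1.5, 0.0, -0.5] M u,Y,n [-0.01, 0.48, 0.03] grasp U,Y,N [0.3, -70.6, 131.2] open 0.0196 gf 55.0 rotvec vs RG [ 3.000e-02 -1.000e-02 -4.975e+01]
```

{"name": "jog_arm", "arguments": {
  "rows": [
    [[0,0,0],[0,0,-5]],
    [[0,0,0],[0,0,-5]],
    [[0,0,0],[0,0,-5]],
    [[0,0,0],[0,0,-5]],
    [[0,0,0],[0,0,-5]],
    [[0,0,0],[0,0,-5]],
    [[0,0,0],[0,0,-5]],
    [[0,0,0],[0,0,-5]],
    [[0,0,0],[0,0,0]],
    [[0,0,0],[0,0,0]]
  ]
}}

```text
time: 30.98
position: [0.5644, -0.074, 0.1873]
ee_rot: [179.9, 30.0, -171.3]
ft_force: [0.4, 0.4, -0.1]
opening: 0.0199
grasp_force: 55.0
```

```bash
python3 st.py
```

```text
t 30.98 j [ 29.1  23.1 -30.  134.5 132.    6.5 -28.1] F u,Y,n [0.4, 0.4, -0.3] M u,Y,n [0.06, 0.45, -0.01] grasp U,Y,N [0.2, -70.7, 131.2] open 0.0199 gf 55.0 rotvec vs RG [ 3.000e-02  1.000e-02 -8.973e+01]
```

{"name": "jog_arm", "arguments": {
  "rows": [
    [[0,0,-0.0015],[0,0,0]],
    [[0,0,-0.0015],[0,0,0]],
    [[0,0,-0.0015],[0,0,0]],
    [[0,0,-0.0015],[0,0,0]],
    [[0,0,0],[0,0,0]]
  ]
}}

```text
time: 31.6
position: [0.5615, -0.0746, 0.1927]
ee_rot: [180.0, 30.0, -171.1]
ft_force: [0.4, 0.2, -0.9]
opening: 0.0192
grasp_force: 55.0
```

```bash
python3 st.py
```

```text
t 31.6 j [ 30.5  22.6 -31.5 134.5 124.9   6.3 -20.8] F u,Y,n [-0.1, 0.1, -1.0] M u,Y,n [0.03, 0.44, -0.06] grasp U,Y,N [0.3, -70.8, 137.4] open 0.0192 gf 55.0 rotvec vs RG [ 4.000e-02 -2.000e-02 -8.987e+01]
```

Tracks well, and the redundancy is handling joint 6. Carrying on.

{"name": "jog_arm", "arguments": {
  "rows": [
    [[0,0,-0.002],[0,0,0]],
    [[0,0,-0.002],[0,0,0]],
    [[0,0,-0.002],[0,0,0]],
    [[0,0,-0.002],[0,0,0]],
    [[0,0,-0.002],[0,0,0]],
    [[0,0,0],[0,0,0]]
  ]
}}

```text
time: 32.35
position: [0.5565, -0.0754, 0.2013]
ee_rot: [180.0, 30.0, -171.1]
ft_force: [-0.2, -0.1, -1.9]
opening: 0.0196
grasp_force: 55.0
```

```bash
python3 st.py
```

```text
t 32.35 j [ 33.1  21.8 -34.5 134.4 111.5   6.2  -7.4] F u,Y,n [-1.1, -0.1, -1.5] M u,Y,n [0.05, 0.46, -0.05] grasp U,Y,N [0.3, -70.8, 147.3] open 0.0196 gf 55.0 rotvec vs RG [ 4.000e-02 -1.000e-02 -8.987e+01]
```

{"name": "jog_arm", "arguments": {
  "rows": [
    [[0,0,-0.002],[0,0,0]],
    [[0,0,-0.002],[0,0,0]],
    [[0,0,-0.002],[0,0,0]],
    [[0,0,-0.002],[0,0,0]],
    [[0,0,-0.002],[0,0,0]],
    [[0,0,-0.002],[0,0,0]],
    [[0,0,-0.002],[0,0,0]],
    [[0,0,-0.002],[0,0,0]],
    [[0,0,-0.002],[0,0,0]],
    [[0,0,-0.002],[0,0,0]],
    [[0,0,0],[0,0,0]]
  ]
}}

```text
time: 33.72
position: [0.5467, -0.077, 0.2186]
ee_rot: [180.0, 30.0, -171.1]
ft_force: [0.6, 0.2, -1.2]
opening: 0.0199
grasp_force: 55.0
```

```bash
python3 st.py
```

```text
t 33.73 j [ 37.6  20.  -39.  134.1  86.7   6.2  17.4] F u,Y,n [-0.1, 0.1, -1.3] M u,Y,n [0.09, 0.46, -0.03] grasp U,Y,N [0.3, -70.8, 167.3] open 0.0199 gf 55.0 rotvec vs RG [ 5.000e-02 -2.000e-02 -8.988e+01]
```

The foot is clear of the guard. Raising high enough to pass over the round head.

{"name": "jog_arm", "arguments": {
  "rows": [
    [[0,0,-0.005],[0,0,0]],
    [[-0.0108,0,-0.0111],[0,0,0]],
    [[-0.0108,0,-0.0111],[0,0,0]],
    [[-0.0108,0,-0.0111],[0,0,0]],
    [[-0.0108,0,-0.0111],[0,0,0]],
    [[-0.0108,0,-0.0111],[0,0,0]],
    [[-0.0108,0,-0.0111],[0,0,0]],
    [[-0.0108,0,-0.0111],[0,0,0]],
    [[-0.0108,0,-0.0111],[0,0,0]],
    [[0,0,0],[0,0,0]]
  ]
}}

```text
time: 34.98
position: [0.5744, -0.0735, 0.3409]
ee_rot: [-179.9, 30.1, -171.2]
ft_force: [-0.4, -0.0, -1.1]
opening: 0.0196
grasp_force: 55.0
```

```bash
python3 st.py; python3 - <<'E'
from bn import *
Q=P(.0165,-.027,.1102+.03); H=Q.copy(); H[2,3]=.33
row(A,H,13); row(H,Q,9)
E
```

```text
t 34.98 j [ 64.1  18.6 -72.2 121.3  35.1  25.9  68.1] F u,Y,n [-0.9, 0.0, -0.7] M u,Y,n [0.04, 0.49, -0.09] grasp U,Y,N [85.6, -71.6, 259.2] open 0.0196 gf 55.0 rotvec vs RG [  0.09  -0.23 -89.86]
13 x [[-0.00266, 0.02885, 0.00247], [0.15, 0.007, 0.276]]
  path [[0.574, -0.044, 0.34], [0.572, 0.043, 0.337], [0.571, 0.13, 0.335], [0.573, 0.217, 0.332], [0.575, 0.304, 0.33]] [0.575, 0.304, 0.33]
9 x [[0.01146, -0.0, 0.01985], [0.0, 0.0, 0.0]]
  path [[0.575, 0.304, 0.307], [0.575, 0.304, 0.261], [0.575, 0.304, 0.215], [0.575, 0.304, 0.17], [0.575, 0.304, 0.124]] [0.575, 0.304, 0.124]
```

{"name": "jog_arm", "arguments": {
  "rows": [
    [[-0.0027,0.0289,0.0025],[0.15,0,0.28]],
    [[-0.0027,0.0289,0.0025],[0.15,0,0.28]],
    [[-0.0027,0.0289,0.0025],[0.15,0,0.28]],
    [[-0.0027,0.0289,0.0025],[0.15,0,0.28]],
    [[-0.0027,0.0289,0.0025],[0.15,0,0.28]],
    [[-0.0027,0.0289,0.0025],[0.15,0,0.28]],
    [[-0.0027,0.0289,0.0025],[0.15,0,0.28]],
    [[-0.0027,0.0289,0.0025],[0.15,0,0.28]],
    [[-0.0027,0.0289,0.0025],[0.15,0,0.28]],
    [[-0.0027,0.0289,0.0025],[0.15,0,0.28]],
    [[-0.0027,0.0289,0.0025],[0.15,0,0.28]],
    [[-0.0027,0.0289,0.0025],[0.15,0,0.28]],
    [[-0.0027,0.0289,0.0025],[0.15,0,0.28]],
    [[0,0,0],[0,0,0]]
  ]
}}

```text
time: 36.72
position: [0.5742, 0.3079, 0.3288]
ee_rot: [179.8, 30.0, -175.2]
ft_force: [0.2, -0.0, -1.3]
opening: 0.0192
grasp_force: 55.0
```

```bash
python3 bs.py; python3 - <<'E'
from bn import *
row(A,P(.0165,-.027,.1102+.03),9)
E
```

```text
t 36.73 bin frame grasp [ 0.0159 -0.0234  0.3452] F [ 0.2 -0.1 -1.3] M [ 0.01  0.5  -0.01] open 0.0192 gf 55.0 j [ -3.  21. -53. 114.  58.  45.   5.]
9 x [[0.01133, -0.00044, 0.01976], [0.025, -0.0, 0.011]]
  path [[0.574, 0.307, 0.306], [0.575, 0.307, 0.26], [0.575, 0.306, 0.215], [0.575, 0.305, 0.169], [0.575, 0.304, 0.124]] [0.575, 0.304, 0.124]
```

{"name": "jog_arm", "arguments": {
  "rows": [
    [[0.0113,-0.0004,0.0198],[0,0,0]],
    [[0.0113,-0.0004,0.0198],[0,0,0]],
    [[0.0113,-0.0004,0.0198],[0,0,0]],
    [[0.0113,-0.0004,0.0198],[0,0,0]],
    [[0.0113,-0.0004,0.0198],[0,0,0]],
    [[0.0113,-0.0004,0.0198],[0,0,0]],
    [[0.0113,-0.0004,0.0198],[0,0,0]],
    [[0.0113,-0.0004,0.0198],[0,0,0]],
    [[0.0113,-0.0004,0.0198],[0.2,0,0.1]],
    [[0.007,0,0.0115],[0,0,0]],
    [[0.007,0,0.0115],[0,0,0]],
    [[0.006,0,0.0115],[0,0,0]],
    [[0,0,0],[0,0,0]],
    [[0,0,0],[0,0,0]]
  ]
}}

```text
time: 38.48
position: [0.5762, 0.302, 0.0848]
ee_rot: [-180.0, 30.0, -175.5]
ft_force: [-0.8, 0.3, -0.7]
opening: 0.0196
grasp_force: 55.0
```

```bash
python3 bs.py; python3 me.py
```

```text
t 38.48 bin frame grasp [ 0.0174 -0.0293  0.1013] F [-0.8  0.4 -0.7] M [0.02 0.5  0.02] open 0.0196 gf 55.0 j [-14.  42. -41. 127. 102.  45. -41.]
scene left 500 min [-0.04   0.011  0.014] max [0.065 0.044 0.038] foot-end z 0.0165 foot y [0.009 0.048] slope deg -11.4
scene right 562 min [ 0.006 -0.046  0.025] max [ 0.071 -0.014  0.121] foot-end z 0.0277 foot y [-0.048 -0.011] slope deg -62.4
top left 76 min [0.038 0.01  0.014] max [0.064 0.044 0.022] foot-end z 0.0182 foot y [0.01  0.045] slope deg 1.6
top right 104 min [ 0.022 -0.047  0.027] max [ 0.066 -0.013  0.125] foot-end z 0.0299 foot y [-0.047 -0.012] slope deg -67.2
```

Foot gap is about 11 mm and there's clear space beside the first electrode. Touching down, then the same arc.

{"name": "jog_arm", "arguments": {
  "rows": [
    [[0.0025,0.001,0.0043],[0,0,0]],
    [[0.0025,0,0.0043],[0,0,0]],
    [[0.0005,0,0.0009],[0,0,0]],
    [[0,0,0],[0,0,0]]
  ]
}}

```text
time: 39.08
position: [0.5759, 0.3031, 0.0738]
ee_rot: [-179.9, 30.0, -175.4]
ft_force: [-1.4, -0.1, 1.7]
opening: 0.0196
grasp_force: 55.0
```

```bash
python3 bs.py; python3 me.py | grep right
```

```text
t 39.08 bin frame grasp [ 0.0172 -0.0281  0.0902] F [-1.4 -0.   1.7] M [-0.08  0.28 -0.12] open 0.0196 gf 55.0 j [-14.  43. -41. 127. 104.  45. -43.]
scene right 488 min [ 0.005 -0.043  0.016] max [ 0.066 -0.015  0.109] foot-end z 0.0186 foot y [-0.047 -0.01 ] slope deg -62.7
```

{"name": "jog_arm", "arguments": {
  "rows": [
    [[0,0,0],[0,0,0]],
    [[0,0,0],[0,0,0]],
    [[0.0078,0,0.0003],[0,0,0]],
    [[0.0078,0,0.001],[0,0,0]],
    [[0.0077,0,0.0017],[0,0,0]],
    [[0.0075,0,0.0024],[0,0,0]],
    [[0.0072,0,0.003],[0,0,0]],
    [[0.007,0,0.0036],[0,0,0]],
    [[0,0,0],[0,0,0]]
  ],
  "grip": 0.0,
  "grip_force": 6
}}

```text
time: 40.3
position: [0.5427, 0.3003, 0.0398]
ee_rot: [-179.9, 29.9, -175.4]
ft_force: [-0.0, -0.8, -0.4]
opening: 0.0197
grasp_force: 6.0
```

```bash
python3 bs.py; python3 me.py | grep right
```

```text
t 40.3 bin frame grasp [-0.0161 -0.0282  0.0563] F [-0.1 -0.8 -0.4] M [0.05 0.51 0.  ] open 0.0197 gf 6.0 j [-16.  47. -43. 131. 109.  50. -52.]
scene right 498 min [-0.02  -0.043  0.016] max [ 0.066 -0.014  0.078] foot-end z 0.0175 foot y [-0.047 -0.009] slope deg -37.1
```

{"name": "jog_arm", "arguments": {
  "rows": [
    [[0.0066,0,0.0042],[0,0,0]],
    [[0.0062,0,0.0048],[0,0,0]],
    [[0.006,0,0.0048],[0,0,0]],
    [[0.0058,0,0.0046],[0,0,0]],
    [[0,0,0],[0,0,0]],
    [[0,0,0],[0,0,0]]
  ]
}}

```text
time: 41.15
position: [0.5311, 0.2994, 0.0123]
ee_rot: [-179.9, 30.0, -175.5]
ft_force: [-0.7, -0.4, -1.6]
opening: 0.02
grasp_force: 6.0
```

```bash
python3 bs.py; python3 me.py | grep right
```

```text
t 41.15 bin frame grasp [-0.0278 -0.0281  0.0288] F [-0.8 -0.4 -1.6] M [0.03 0.54 0.02] open 0.02 gf 6.0 j [-17.  50. -43. 133. 113.  54. -56.]
scene right 481 min [-0.037 -0.045  0.016] max [ 0.066 -0.013  0.049] foot-end z 0.0178 foot y [-0.048 -0.01 ] slope deg -17.6
```

Same low state as the first one. Down 1 mm more, release, back out and clear.

{"name": "jog_arm", "arguments": {
  "rows": [
    [[0.0005,0,0.0009],[0,0,0]],
    [[0,0,0],[0,0,0]]
  ]
}}

```text
time: 41.5
position: [0.5312, 0.2995, 0.0116]
ee_rot: [-180.0, 30.0, -175.5]
ft_force: [0.0, 0.2, -0.5]
opening: 0.0198
grasp_force: 6.0
```

{"name": "jog_arm", "arguments": {
  "rows": [
    [[0,0,0],[0,0,0]],
    [[0,0,0],[0,0,0]],
    [[0,0,0],[0,0,0]],
    [[0,0,-0.005],[0,0,0]],
    [[0,0,-0.02],[0,0,0]],
    [[0,0,-0.03],[0,0,0]],
    [[-0.018,0,-0.031],[0,0,0]],
    [[-0.018,0,-0.031],[0,0,0]],
    [[-0.018,0,-0.031],[0,0,0]],
    [[-0.018,0,-0.031],[0,0,0]],
    [[-0.018,0,-0.031],[0,0,0]],
    [[0,0,0],[0,0,0]],
    [[0,0,0],[0,0,0]]
  ],
  "grip": 0.031
}}

```text
time: 43.12
position: [0.5038, 0.297, 0.238]
ee_rot: [-179.9, 30.0, -175.5]
ft_force: [0.0, -0.5, 0.2]
opening: 0.0312
grasp_force: 0.0
```

```bash
python3 bs.py; python3 me.py; python3 - <<'E'
from plant import bot
import cv2
cv2.imwrite("pics/s9.png",bot.get_image("scene")["frame"][:,:,::-1])
E
```

```text
t 43.12 bin frame grasp [-0.0552 -0.0284  0.2545] F [ 0.  -0.6  0.2] M [0.02 0.4  0.01] open 0.0312 gf 0.0 j [-12.  23. -47. 127.  74.  41. -20.]
scene left 501 min [-0.04   0.012  0.014] max [0.065 0.044 0.038] foot-end z 0.0165 foot y [0.009 0.048] slope deg -11.4
scene right 456 min [-0.039 -0.044  0.014] max [ 0.066 -0.013  0.038] foot-end z 0.0169 foot y [-0.048 -0.009] slope deg -11.8
top left 172 min [-0.023  0.012  0.015] max [0.064 0.044 0.037] foot-end z 0.0182 foot y [0.01  0.047] slope deg -10.9
top right 217 min [-0.042 -0.044  0.015] max [ 0.063 -0.015  0.04 ] foot-end z 0.0181 foot y [-0.047 -0.01 ] slope deg -11.6
```

View pics/s9.png

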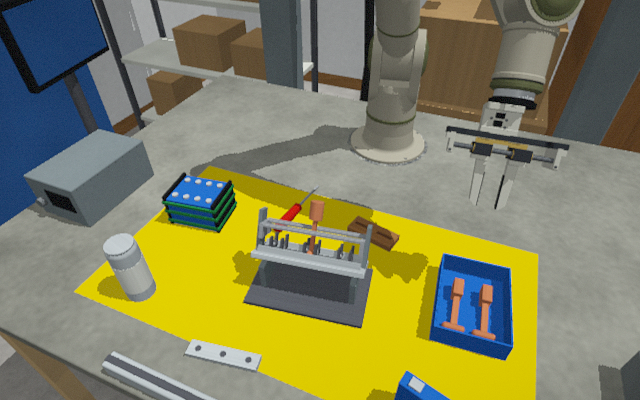

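Both electrodes lie flat in the bin, at (456,305) and (486,310). The round one is still clipped at (316,210), the bystanders haven't moved, and the gripper is clear. Handing in.

```bash
python3 -c "
from plant import bot
print(bot.close_job())"
```

```text
the job is handed in; nothing more can be done
None
```

I drew both block-headed electrodes and laid them flat in the blue bin one after the other, left the round one clipped in and the other items unmoved, and handed the job in at about 43 s; no verdict came back.

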